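Find the heavy side of a fan wheel and hold it down

ROBOT

A 6-joint arm with a two-finger parallel gripper is mounted at the origin on a cart in front of the work surface, level with it; the furniture and walls round the work are solid. World frame = base frame: x ahead of the robot, y to its left, z up, the work surface at z = 0. Lengths are in mm, angles in rad, forces in N, time in s.
With the tool pointing down it reaches from about 275 to 1000 mm from the base axis. Payload 8.4 kg.
Tool frame: the origin (TCP) lies on the centre line of the jaws, within the pads' length; the fingertips stand r.tip_reach ahead of it and the grasp point (between the pads) lies 11 mm behind it (r.tip_reach is the distance from the TCP to the fingertips, in mm); z points along the fingers, y is the line along which they close (so a half turn about z gives the same grasp; the last joint's range is limited). The gripper opens to 85 mm and grips with 20 to 120 N. Pads are 22 mm wide; open, the fingers measure 114 mm over their backs; the gripper's body (76 mm by 85 mm) begins 54 mm behind the grasp point. The pads swing forward as they close: fully open they stand 13 mm farther back than shut.
Start: joints at [-1.301, 0.353, 1.633, -0, 1.155, -0.002], TCP at [167.79, -602.059, 239.281] pointing down, gripper open.
Joint ranges: [-2.63, 2.63], [-0.92, 2.1], [0.06, 2.66], [-1.3, 4.44], [0, 2.69], [-3.02, 3.02]. Speed limits (rad/s): [2.22, 2.22, 2.79, 3.14, 3.14, 3.14].

INTERFACE

Orientations are given as [roll, pitch, yaw] about the fixed x, y, z axes, in that order (R = Rz(yaw) Ry(pitch) Rx(roll)).
In Python, from rig import r gives the robot as it stands.
- The arm moves only by the tool carry_out, never from a script. Its argument "targets" is a list of rows, each an object with "dp": the shift along the tool's x, y, z in mm, a list of three; "yaw": the turn about the tool's z in degrees. A call has 1 to 12 rows; each row is the pose to reach, as a shift and turn from the pose commanded when the call began, along the tool's axes at that moment; what a row does not reach only later rows make up. A row lasts 1/8 s, in which the tool goes at most 62.5 mm and 10.7 degrees, less where a joint would pass 70% of its speed; a pose out of reach is approached as far as the arm can. A call with a gripper value outside its range is refused whole. "fingers" is the opening, from -1 (shut) to 1 (fully open), so that 0 is half open, set as the call begins (left out, the last holds). The fingers move at their own pace and stop on an object; "grip_force" is the grip in N (left out, the last holds). Time passes only in rows, so rows that repeat a pose let the fingers close. It gives the time, the measured TCP pose, the force, the opening and the grip force at its end, in the units of the state.
- r.sense(): the state, without advancing time (a new reading comes with each control period).
- r.grab_frame(name): name is "side" or "top"; returns the picture (384x512x3 uint8, red, green, blue); there is no depth.
- r.get_calibration(name): a dict with "fx", "fy", "cx", "cy" (pixels), "rvec" (rotation vector, rad) and "tvec" (3), from world to camera coordinates, as OpenCV has them. Camera axes: x right, y down, z forward; pixel columns grow to the right and rows downward; lengths in mm; the calibration is good to about 2 mm. A picture is of the moment at which its call begins. get_calibration takes no time and is no camera call.
- r.sign_off(): hands the job in; it is judged then, once.
The state is a dict: "clock": time; "qpos": joint angles; "qvel": joint speeds; "joint_efforts": joint torques, N m; "eef_pos": TCP position; "tcp_rot": TCP orientation; "contact_force": force on the tool from outside, world axes, zero at the start; "wrist_torque": the same for the moment, N m; "opening": opening from 0.0 (shut) to 1.0 (fully open); "grasp_force": force on a finger pad.
Only numpy, scipy, OpenCV 4.12 (cv2) and the standard library are available. Lean on these libraries where they do the work, as an engineer would, in place of code of your own. Each camera call takes 0.05 s, during which the arm holds its last target. There are 200 camera calls.

TASK

The blower's spare fan wheel is out of balance: one side of its rim is heavier, which cannot be seen, and its stiff bearing lets it stay wherever it is left instead of settling. Turn the wheel by hand in its balancing stand, feel from the effort which side is heavy, and bring that side straight down. Finish while still gripping the rim and holding the wheel there, so that I can mark the top; leave the tub and the mill beside the stand where they are.

Things in the scene. Friction and masses are not known exactly. Their poses are not given: they have to be found in the camera images.
- stand: grey balancing stand fixed to the surface: base 180 (x) x 130 (y) x 14 mm, two uprights 44 mm wide with outer faces 60 mm before and behind the wheel's middle plane, bearing housings of 22 mm radius round the axle. Origin: centre of the underside; x along the level axle (roughly away from the robot), y to the left along the wheel's face, z up.
- fan_wheel: aluminium fan wheel, turns both ways without stops about the stand's x. Origin: its centre on the axle, 130 mm above the surface; the axes turn with it and say nothing of the heavy side. Rim: ring 16 mm thick along the axle, radius 65 to 85 mm, flat sides free for a pinch. Eight equal radial steel studs, 10 mm across, stand out of it to radius 105 mm: one along the wheel's +z, then every 45 degrees.
- hub (a point): fixed point at the wheel's centre on the axle. The wheel weighs about 1 kg. Torques: dry bearing friction of about 0.48 N m, the same at all angles and both ways, holds the wheel wherever it is left; the heavy side adds up to 0.32 to 0.42 N m: greatest with it level with the axle, none with it straight up or down, helping any turn that brings it lower. Feel it while the wheel moves.
- rim_ref (a point): a reference point on the rim, 75 mm from the axle, that turns with the wheel; not marked on the wheel and in no known relation to the heavy side: it only shows how far the wheel has turned.
- deli_tub: deli tub with lid, 76 mm across, 78 mm high, to the left; origin at its underside. Leave alone.
- mill_1: small clear spice mill, 44 mm across, 90 mm high, to the right; origin at its underside. Leave alone.
- telltale (a joint): a tiny sprung pin sealed unseen inside the heavy side, only there to judge by: 0 (m) elsewhere, it drops 0.0005 while the heavy side is within about 15 degrees of straight down. That is less than the noise of a reading, so it is no use as a guide.

How it is judged (in metres and radians):
On the way:
1. the wheel is turned by hand away from how it stood (contact force between the fingers and fan_wheel above 1 N and distance of rim_ref from where it was at the start of the episode above 0.03 m), for 0.1 s.
At the end, for the whole second after the job is handed in: the wheel's heavy side points straight down within about 14 degrees (the sealed tell-tale pin has dropped), the wheel is at rest, and the fingers still hold the wheel (contact force over 2 N) (value of joint telltale above 0.00025 m and contact force between the fingers and fan_wheel above 2 N and angular speed of fan_wheel below 0.1 rad/s); the arm keeps its last pose, push and grip.
It fails at once if the tub or the mill is pushed more than 2 cm from its place (distance of any of deli_tub, mill_1 from where it was at the start of the episode above 0.02 m).
It also fails if it takes over 72 s, if anything falls off the work surface, if the arm or the gripper's body presses on something with over 40 N, if the wrist force passes 120 N, or if a joint passes its speed limit or range.

## Working session

There is one attempt and no reset: what is moved stays moved. The work goes in short steps, Python scripts to look and compute and a tool call to move; the robot and the scene stay as the last step left them, time stands still between calls to the robot, and variables do not carry over. Pictures are saved under pics/ and viewed, at most 10 in all, crops included, and the job is handed in when it is done.

Besides the shell and the picture viewer there is one more tool, called by a JSON object that holds its "method" and its "body", one argument or row to a line. carry_out: Moves the arm, as the interface text tells. Its arguments: {"type":"object","properties":{"targets":{"type":"array","items":{"type":"object","properties":{"dp":{"type":"array","items":{"type":"number"}},"yaw":{"type":"number"}}}},"fingers":{"type":"number"},"grip_force":{"type":"number"}},"required":["targets"]}

```bash
ls; mkdir -p pics
python3 - <<'E'
from rig import r
import cv2,numpy as np
s=r.sense(); print(s, r.tip_reach)
for n in("side","top"):
    im=r.grab_frame(n); cv2.imwrite(f"pics/{n}0.png",im[:,:,::-1]); c=r.get_calibration(n); print(n,c)
    R=cv2.Rodrigues(np.array(c["rvec"],float))[0]; print(-R.T@np.array(c["tvec"]).ravel())
E
```

```text
pics
{'clock': 0.0, 'qpos': array([-1.30139748e+00,  3.53680422e-01,  1.63413952e+00, -1.49462133e-05,
        1.15521624e+00, -2.40066109e-03]), 'qvel': array([-0.00047592,  0.00020918, -0.00015516,  0.00118749,  0.00070195,
       -0.00282737]), 'joint_efforts': array([-2.69734970e-03, -6.05251122e+01, -3.42072237e+01, -2.91059350e-04,
        9.01151594e-03, -1.77568776e-06]), 'eef_pos': array([ 167.65947013, -601.59885724,  238.53922364]), 'tcp_rot': array([-3.14014910e+00,  1.01998507e-05,  2.71805561e-01]), 'contact_force': array([-0.32466567,  0.11921364, -0.70812751]), 'wrist_torque': array([ 0.02548213,  0.0341208 , -0.00065201]), 'grasp_force': 0.0, 'opening': 0.9993273419290858} 8.0
side {'fx': 348.1642377340199, 'fy': 348.1642377340199, 'cx': 251.45087360421982, 'cy': 190.96919660011525, 'rvec': array([ 0.35726973, -2.70646512,  1.26646813]), 'tvec': array([476.49300728, 140.74951496, 993.27475722])}
[264.52874745 773.60383741 751.6730671 ]
top {'fx': 385.6353170380824, 'fy': 385.6353170380824, 'cx': 255.3222384742421, 'cy': 188.317466228321, 'rvec': array([ 2.13757589, -2.15105978,  0.14867043]), 'tvec': array([  34.53783182,  485.77522149, 1055.75493284])}
[ 329.66601498   26.15248473 1114.64131987]
```

View pics/side0.png

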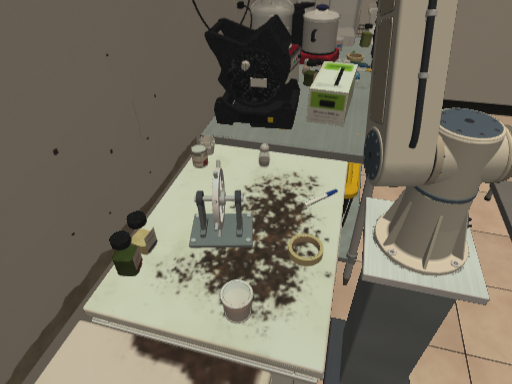

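View pics/top0.png

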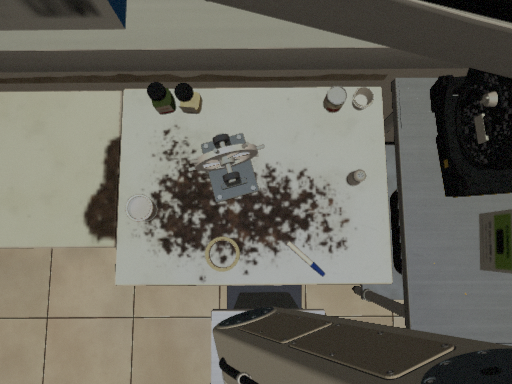

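The side view shows the stand at about (221,228) with the wheel edge-on at (219,200) and the tub at (237,298). In the top view the stand is at about (231,168), the tub at (140,208) and the mill at (357,177). I'll zoom in on both.

Run:
```python
import cv2,numpy as np
a=cv2.imread("pics/side0.png")[145:255,170:270]; b=cv2.imread("pics/top0.png")[120:210,185:280]
a=cv2.resize(a,(400,440),interpolation=cv2.INTER_CUBIC); b=cv2.resize(b,(399,378),interpolation=cv2.INTER_CUBIC)
o=np.zeros((440,799,3),np.uint8); o[:,:400]=a; o[:378,400:]=b; cv2.imwrite("pics/crop.png",o)
```

```text
(no output)
```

View pics/crop.png

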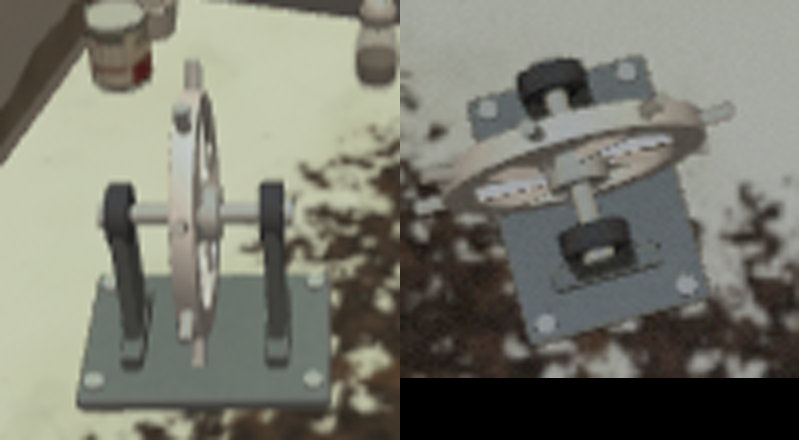

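The crop shows the base corners clearly in the top view, the hub at about crop (580,172), and one stud pointing right at about crop (728,110). Next I'll compute the stand pose.

```bash
cat > h.py <<'E'
import cv2,numpy as np
from rig import r
def cam(n):
    c=r.get_calibration(n); R=cv2.Rodrigues(np.array(c["rvec"],float))[0]; return c,R,-R.T@np.array(c["tvec"],float).ravel()
def ray(n,p,z):
    c,R,o=cam(n); d=R.T@np.array([(p[0]-c["cx"])/c["fx"],(p[1]-c["cy"])/c["fy"],1]); return o+d*(z-o[2])/d[2]
def proj(n,P):
    c,R,_=cam(n); q=R@np.asarray(P,float)+np.array(c["tvec"]).ravel(); return np.array([c["fx"]*q[0]/q[2]+c["cx"],c["fy"]*q[1]/q[2]+c["cy"]])
E
python3 - <<'E'
from h import *
np.set_printoptions(precision=1,suppress=True)
T=lambda u,v:(185+(u-400)/4.2-.4,120+v/4.2-.4)
S=lambda u,v:(170+u/4-.4,145+v/4-.4)
c=[ray("top",T(*p),14) for p in [(706,293),(531,343),(468,100),(645,55)]]
for p in c: print(p)
C=np.mean(c,0); ax=(c[2]+c[3]-c[0]-c[1])/2; lf=(c[1]+c[2]-c[0]-c[3])/2
print(C,np.linalg.norm(ax),np.linalg.norm(lf),np.degrees(np.arctan2(ax[1],ax[0])),np.degrees(np.arctan2(-lf[0],lf[1])))
cs=[ray("side",S(*p),14) for p in [(332,403),(77,405),(100,275),(328,275)]]
for p in cs: print("side",p)
print(np.mean(cs,0))
print("bolts",np.mean([ray("top",T(*p),16) for p in [(688,285),(545,323),(488,108),(627,72)]],0))
print("housing mid top", (ray("top",T(596,235),150)+ray("top",T(552,75),150))/2)
print("tub",ray("top",(140,208),78),"mill",ray("top",(357,177),90))
H=np.array([C[0],C[1],130.]);print("hub px",(proj("top",H)+.4-[185,120])*4.2+[400,0],(proj("side",H)+.4-[170,145])*4)
E
```

```text
[486.   25.5  14. ]
[452.2 145.3  14. ]
[623.3 190.9  14. ]
[654.8  67.1  14. ]
[554.1 107.2  14. ] 175.5026110983633 126.12547264637732 14.389934552330491 14.991468508883889
side [449.5 149.4  14. ]
side [621.9 196.1  14. ]
side [657.8  68.8  14. ]
side [487.  25.  14.]
[554.1 109.8  14. ]
bolts [554.  107.4  16. ]
housing mid top [552.5 105.5 150. ]
tub [428.1 343.1  78. ] mill [ 507.  -242.7   90. ]
hub px [573.7 159.1] [198.  214.8]
```

{"method": "carry_out", "body": {
  "targets": [
    {"dp": [20,-20,-40],"yaw": -7},
    {"dp": [67,-69,-60],"yaw": -14},
    {"dp": [112,-116,-60],"yaw": -21},
    {"dp": [157,-162,-60],"yaw": -28},
    {"dp": [202,-208,-60],"yaw": -35},
    {"dp": [247,-254,-60],"yaw": -42},
    {"dp": [292,-301,-60],"yaw": -50},
    {"dp": [337,-347,-60],"yaw": -58},
    {"dp": [382,-394,-60],"yaw": -66},
    {"dp": [427,-440,-60],"yaw": -74},
    {"dp": [472,-486,-60],"yaw": -82},
    {"dp": [517,-533,-60],"yaw": -89}
  ],
  "fingers": 1,
  "grip_force": 50
}}

```text
clock: 1.6
eef_pos: [509.3, 26.4, 299.2]
tcp_rot: [3.142, 0.0, 1.83]
contact_force: [1.0, -1.2, 0.6]
opening: 1.002
grasp_force: 0.0
```

Run:
```python
from h import *
s=r.sense(); print(s["clock"],s["eef_pos"],np.degrees(s["tcp_rot"]),s["contact_force"],s["wrist_torque"],s["qvel"])
```

```text
1.6 [509.32444891  26.41128459 299.21556681] [1.79998999e+02 1.25174100e-02 1.04839625e+02] [ 0.97831978 -1.21440504  0.64235557] [ 0.03503092 -0.04941948  0.00401945] [ 0.8884695   0.403446   -0.45519188 -0.00520685  0.04376815 -0.08000916]
```

{"method": "carry_out", "body": {
  "targets": [
    {"dp": [24,22,10],"yaw": 0},
    {"dp": [48,45,30],"yaw": 0},
    {"dp": [48,45,39],"yaw": 0},
    {"dp": [48,45,39],"yaw": 0},
    {"dp": [48,45,39],"yaw": 0}
  ]
}}

```text
clock: 2.22
eef_pos: [540.1, 81.3, 260.8]
tcp_rot: [3.141, 0.0, 1.824]
contact_force: [-1.4, -0.3, 0.4]
opening: 1.0
grasp_force: 0.0
```

Run:
```python
from h import *
s=r.sense(); print(s["clock"],s["eef_pos"],np.degrees(s["tcp_rot"]),s["contact_force"],s["wrist_torque"])
ims=[]
for n in("side","top"):
    im=r.grab_frame(n)[:,:,::-1]; cv2.imwrite(f"pics/{n}1.png",im)
    P=proj(n,[554,108,130]); u,v=P.astype(int); print(n,P)
    ims.append(cv2.resize(im[v-80:v+50,u-65:u+65],(390,390),interpolation=cv2.INTER_CUBIC))
cv2.imwrite("pics/crop1.png",np.hstack(ims))
```

```text
2.225 [540.11817626  81.30076965 260.80303485] [1.79981687e+02 1.25883199e-02 1.04525072e+02] [-1.42032798 -0.3140319   0.35934159] [0.00832039 0.00789563 0.04697612]
side [219.042431   198.49726751]
top [225.6576336  157.52643675]
```

View pics/crop1.png

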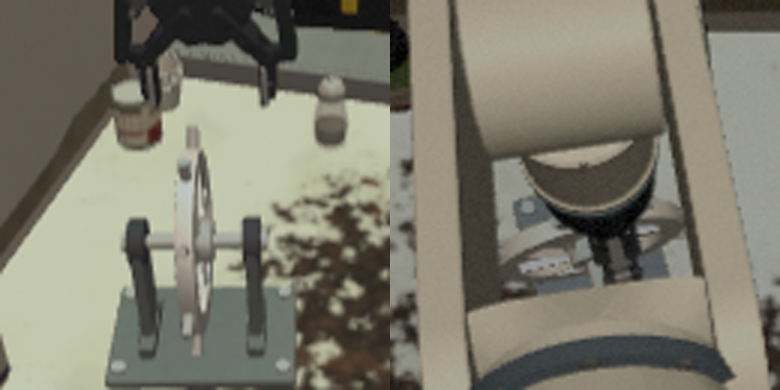

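Run:
```python
from h import *
o=np.array([219-65,198-80])
for P in ([554,108,235],[554,108,130],[554-.252*75,108+.968*75,130],[540.1,81.3,255]): print(P,(proj("side",P)+.4-o)*3)
```

```text
[554, 108, 235] [186.59246269 148.99386514]
[554, 108, 130] [196.32729301 242.69180254]
[535.1, 180.6, 130] [188.58046854 300.17030063]
[540.1, 81.3, 255] [210.77637062 114.33670028]
```

{"method": "carry_out", "body": {
  "targets": [
    {"dp": [12,10,0],"yaw": 0},
    {"dp": [23,20,0],"yaw": 0},
    {"dp": [23,20,0],"yaw": 0},
    {"dp": [23,20,0],"yaw": 0}
  ]
}}

```text
clock: 2.82
eef_pos: [553.7, 109.6, 260.1]
tcp_rot: [-3.141, 0.0, 1.826]
contact_force: [1.0, -0.6, -0.3]
opening: 1.0
grasp_force: 0.0
```

{"method": "carry_out", "body": {
  "targets": [
    {"dp": [-1,-2,20],"yaw": 0},
    {"dp": [-1,-2,45],"yaw": 0},
    {"dp": [-1,-2,58],"yaw": 0},
    {"dp": [-1,-2,58],"yaw": 0},
    {"dp": [-1,-2,58],"yaw": 0}
  ]
}}

```text
clock: 3.45
eef_pos: [552.7, 108.0, 203.1]
tcp_rot: [3.141, 0.0, 1.825]
contact_force: [1.2, 0.6, -0.6]
opening: 1.005
grasp_force: 0.0
```

{"method": "carry_out", "body": {
  "targets": [
    {"dp": [0,0,0],"yaw": 0},
    {"dp": [0,0,0],"yaw": 0},
    {"dp": [0,0,0],"yaw": 0},
    {"dp": [0,0,0],"yaw": 0},
    {"dp": [0,0,0],"yaw": 0},
    {"dp": [0,0,0],"yaw": 0}
  ],
  "fingers": -1,
  "grip_force": 40
}}

```text
clock: 4.2
eef_pos: [555.7, 108.8, 203.3]
tcp_rot: [3.134, 0.0, 1.826]
contact_force: [13.0, 4.4, -4.1]
opening: 0.175
grasp_force: 43.4
```

Run:
```python
from h import *
s=r.sense(); print({k:np.round(s[k],3) for k in ("clock","eef_pos","tcp_rot","contact_force","wrist_torque","opening","grasp_force")})
ims=[]
for n in("side",):
    im=r.grab_frame(n)[:,:,::-1]
    P=proj(n,[554,108,130]); u,v=P.astype(int)
    ims.append(cv2.resize(im[v-80:v+50,u-65:u+65],(520,520),interpolation=cv2.INTER_CUBIC))
cv2.imwrite("pics/crop2.png",np.hstack(ims))
```

```text
{'clock': np.float64(4.2), 'eef_pos': array([555.677, 108.838, 203.254]), 'tcp_rot': array([3.134, 0.   , 1.826]), 'contact_force': array([12.951,  4.41 , -4.127]), 'wrist_torque': array([ 0.466, -1.672,  0.327]), 'opening': np.float64(0.175), 'grasp_force': np.float64(43.42)}
```

View pics/crop2.png

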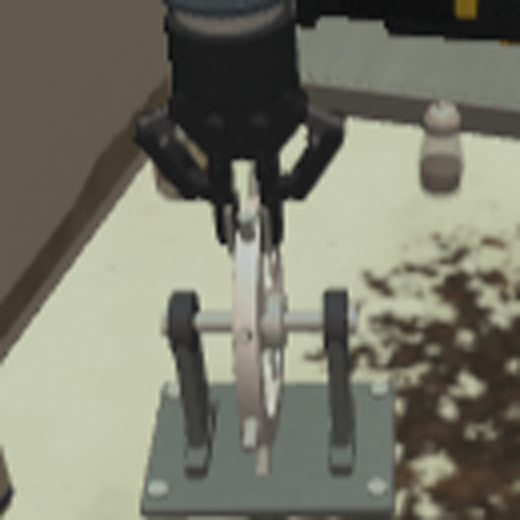

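The fingers hold the rim at the top, with the wheel plane about 3 mm further along the axle. I'll re-centre there, then make a feeling stroke to the left and back.

```bash
cat > log.py <<'E'
from h import *
import json
s=r.sense()
open("log.jsonl","a").write(json.dumps({k:np.asarray(s[k]).tolist() for k in ("clock","eef_pos","tcp_rot","contact_force","wrist_torque","opening","grasp_force")})+"\n")
E
echo ok
```

```text
ok
```

{"method": "carry_out", "body": {
  "targets": [
    {"dp": [0,2,0],"yaw": 0},
    {"dp": [0,3.5,0],"yaw": 0},
    {"dp": [0,3.5,0],"yaw": 0}
  ]
}}

```text
clock: 4.62
eef_pos: [555.8, 108.9, 203.2]
tcp_rot: [3.141, 0.0, 1.826]
contact_force: [-1.3, -0.3, 7.5]
opening: 0.175
grasp_force: 44.9
```

```bash
python3 log.py
```

{"method": "carry_out", "body": {
  "targets": [
    {"dp": [6.4,0,0.3],"yaw": 0},
    {"dp": [12.7,0,1.1],"yaw": 0}
  ]
}}

```text
clock: 4.88
eef_pos: [552.8, 120.1, 202.0]
tcp_rot: [3.141, 0.002, 1.826]
contact_force: [-1.2, -5.4, 5.0]
opening: 0.173
grasp_force: 45.1
```

```bash
python3 log.py
```

{"method": "carry_out", "body": {
  "targets": [
    {"dp": [6.2,0,1.4],"yaw": 0},
    {"dp": [12.3,0,3.3],"yaw": 0}
  ]
}}

```text
clock: 5.12
eef_pos: [549.5, 132.3, 198.8]
tcp_rot: [3.141, 0.002, 1.826]
contact_force: [-2.0, -3.6, 7.6]
opening: 0.178
grasp_force: 46.1
```

```bash
python3 log.py; cat log.jsonl
```

```text
{"clock": 4.625, "eef_pos": [555.812641592822, 108.85316403425135, 203.19568781928473], "tcp_rot": [3.1409591747198973, 0.0002575942826124056, 1.825712192582578], "contact_force": [-1.2732505428283578, -0.29818881238721107, 7.48796315631144], "wrist_torque": [-0.05115150492410127, 0.4119079284290016, 0.3626528324004914], "opening": 0.17513684365081847, "grasp_force": 44.85593777745919}
{"clock": 4.875, "eef_pos": [552.7588762467487, 120.07604426189876, 201.99386082553744], "tcp_rot": [3.1410234141900273, 0.0023966093526037735, 1.8260525467403448], "contact_force": [-1.1730176864445379, -5.365653773643673, 4.974913914920009], "wrist_torque": [-1.2320718238119206, -0.031931183044029046, 0.3220853541878547], "opening": 0.17324102242186684, "grasp_force": 45.10131592413245}
{"clock": 5.125, "eef_pos": [549.4835692077387, 132.26170184072873, 198.83433092050055], "tcp_rot": [3.141185765458151, 0.00192416533214268, 1.8260548422885627], "contact_force": [-1.989291562736749, -3.5784172472852678, 7.602856914784773], "wrist_torque": [-1.0793379550654125, 0.21584289366946705, 0.28305462820633526], "opening": 0.1783535955286599, "grasp_force": 46.064376756028764}
```

{"method": "carry_out", "body": {
  "targets": [
    {"dp": [5.9,0,2.4],"yaw": 0},
    {"dp": [11.5,0,5.4],"yaw": 0}
  ]
}}

```text
clock: 5.38
eef_pos: [546.4, 143.8, 193.6]
tcp_rot: [3.141, 0.001, 1.826]
contact_force: [-4.2, -2.3, 10.9]
opening: 0.175
grasp_force: 47.6
```

```bash
python3 log.py
```

{"method": "carry_out", "body": {
  "targets": [
    {"dp": [5.4,0,3.4],"yaw": 0},
    {"dp": [10.4,0,7.3],"yaw": 0}
  ]
}}

```text
clock: 5.62
eef_pos: [543.5, 154.3, 186.5]
tcp_rot: [3.142, 0.0, 1.826]
contact_force: [-5.2, 0.8, 12.0]
opening: 0.172
grasp_force: 49.9
```

```bash
python3 log.py
```

{"method": "carry_out", "body": {
  "targets": [
    {"dp": [-5,0,-3.9],"yaw": 0},
    {"dp": [-10.4,0,-7.3],"yaw": 0}
  ]
}}

```text
clock: 5.88
eef_pos: [545.5, 146.3, 191.5]
tcp_rot: [-3.141, -0.004, 1.825]
contact_force: [3.9, 12.9, -10.8]
opening: 0.171
grasp_force: 46.7
```

```bash
python3 log.py
```

{"method": "carry_out", "body": {
  "targets": [
    {"dp": [-5.6,0,-3],"yaw": 0},
    {"dp": [-11.5,0,-5.4],"yaw": 0}
  ]
}}

```text
clock: 6.12
eef_pos: [548.6, 135.2, 196.6]
tcp_rot: [-3.141, -0.004, 1.825]
contact_force: [2.6, 13.3, -14.1]
opening: 0.173
grasp_force: 45.7
```

```bash
python3 log.py
```

{"method": "carry_out", "body": {
  "targets": [
    {"dp": [-6.1,0,-1.9],"yaw": 0},
    {"dp": [-12.3,0,-3.3],"yaw": 0}
  ]
}}

```text
clock: 6.38
eef_pos: [551.7, 123.7, 200.0]
tcp_rot: [-3.141, -0.005, 1.825]
contact_force: [1.8, 16.6, -13.5]
opening: 0.176
grasp_force: 45.5
```

```bash
python3 log.py
```

{"method": "carry_out", "body": {
  "targets": [
    {"dp": [-6.3,0,-0.8],"yaw": 0},
    {"dp": [-12.7,0,-1.1],"yaw": 0}
  ]
}}

```text
clock: 6.62
eef_pos: [555.0, 111.7, 201.6]
tcp_rot: [3.142, -0.005, 1.825]
contact_force: [0.2, 17.0, -6.1]
opening: 0.178
grasp_force: 45.9
```

```bash
python3 log.py
cat > an.py <<'E'
from h import *
import json,sys
D=[json.loads(l) for l in open("log.jsonl")]
t=np.radians(14.6); ax=np.array([np.cos(t),np.sin(t),0]); lf=np.array([-np.sin(t),np.cos(t),0]); H=np.array([555.8,108.5,130.])
for d in D:
    p=np.array(d["eef_pos"])-H; F=np.array(d["contact_force"]); M=np.array(d["wrist_torque"])
    phi=np.degrees(np.arctan2(p@lf,p[2]))
    print(d["clock"],"phi %.1f R %.1f F ax/lf/z %.1f %.1f %.1f  M %.2f %.2f %.2f"%(phi,np.hypot(p@lf,p[2]),F@ax,F@lf,F[2],M@ax,M@lf,M[2]),"pF %.2f"%((np.cross(p,F)@ax)/1e3),"tot(L=.1,.13,.16)",[round((np.cross(p+[0,0,L],F)@ax)/1e3+M@ax,2) for L in(100,130,160)], "g %.0f"%d["grasp_force"])
E
python3 an.py
```

```text
4.625 phi 0.3 R 73.2 F ax/lf/z -1.3 0.0 7.5  M 0.05 0.41 0.36 pF 0.00 tot(L=.1,.13,.16) [np.float64(0.05), np.float64(0.05), np.float64(0.05)] g 45
4.875 phi 9.4 R 73.0 F ax/lf/z -2.5 -4.9 5.0  M -1.20 0.28 0.32 pF 0.41 tot(L=.1,.13,.16) [np.float64(-0.3), np.float64(-0.15), np.float64(-0.0)] g 45
5.125 phi 19.7 R 73.1 F ax/lf/z -2.8 -3.0 7.6  M -0.99 0.48 0.28 pF 0.39 tot(L=.1,.13,.16) [np.float64(-0.3), np.float64(-0.21), np.float64(-0.13)] g 46
5.375 phi 29.9 R 73.4 F ax/lf/z -4.6 -1.2 10.9  M -0.60 0.85 0.33 pF 0.48 tot(L=.1,.13,.16) [np.float64(0.0), np.float64(0.04), np.float64(0.07)] g 48
5.625 phi 40.0 R 73.8 F ax/lf/z -4.8 2.1 12.0  M -0.22 1.02 0.27 pF 0.45 tot(L=.1,.13,.16) [np.float64(0.02), np.float64(-0.05), np.float64(-0.11)] g 50
5.875 phi 32.5 R 72.9 F ax/lf/z 7.1 11.5 -10.8  M 2.00 -0.94 0.27 pF -1.13 tot(L=.1,.13,.16) [np.float64(-0.28), np.float64(-0.62), np.float64(-0.97)] g 47
6.125 phi 22.6 R 72.1 F ax/lf/z 5.9 12.2 -14.1  M 2.41 -0.93 0.43 pF -1.20 tot(L=.1,.13,.16) [np.float64(-0.02), np.float64(-0.38), np.float64(-0.75)] g 46
6.375 phi 12.6 R 71.7 F ax/lf/z 5.9 15.6 -13.5  M 2.81 -0.86 0.35 pF -1.30 tot(L=.1,.13,.16) [np.float64(-0.06), np.float64(-0.53), np.float64(-0.99)] g 46
6.625 phi 2.6 R 71.7 F ax/lf/z 4.5 16.4 -6.1  M 2.75 -0.68 0.35 pF -1.20 tot(L=.1,.13,.16) [np.float64(-0.08), np.float64(-0.57), np.float64(-1.07)] g 46
```

{"method": "carry_out", "body": {
  "targets": [
    {"dp": [-6.4,0,0.3],"yaw": 0},
    {"dp": [-12.7,0,1.1],"yaw": 0}
  ]
}}

```text
clock: 6.88
eef_pos: [558.4, 99.5, 201.3]
tcp_rot: [3.141, -0.005, 1.825]
contact_force: [-2.1, 14.4, 2.4]
opening: 0.176
grasp_force: 46.8
```

```bash
python3 log.py
```

{"method": "carry_out", "body": {
  "targets": [
    {"dp": [-6.2,0,1.4],"yaw": 0},
    {"dp": [-12.3,0,3.3],"yaw": 0}
  ]
}}

```text
clock: 7.12
eef_pos: [561.7, 87.3, 198.8]
tcp_rot: [3.14, -0.005, 1.825]
contact_force: [-3.3, 10.2, 8.4]
opening: 0.182
grasp_force: 47.9
```

```bash
python3 log.py
```

{"method": "carry_out", "body": {
  "targets": [
    {"dp": [-5.9,0,2.4],"yaw": 0},
    {"dp": [-11.5,0,5.4],"yaw": 0}
  ]
}}

```text
clock: 7.38
eef_pos: [564.9, 75.4, 194.1]
tcp_rot: [3.14, -0.003, 1.825]
contact_force: [-5.7, 8.0, 16.5]
opening: 0.175
grasp_force: 49.8
```

```bash
python3 log.py
```

{"method": "carry_out", "body": {
  "targets": [
    {"dp": [-5.4,0,3.4],"yaw": 0},
    {"dp": [-10.4,0,7.3],"yaw": 0}
  ]
}}

```text
clock: 7.62
eef_pos: [567.9, 64.5, 187.4]
tcp_rot: [3.139, -0.002, 1.825]
contact_force: [-6.2, 3.8, 22.0]
opening: 0.173
grasp_force: 51.9
```

```bash
python3 log.py
```

{"method": "carry_out", "body": {
  "targets": [
    {"dp": [5,0,-3.9],"yaw": 0},
    {"dp": [10.4,0,-7.3],"yaw": 0}
  ]
}}

```text
clock: 7.88
eef_pos: [565.6, 72.8, 192.4]
tcp_rot: [3.14, 0.002, 1.826]
contact_force: [7.0, -3.3, -7.6]
opening: 0.179
grasp_force: 47.6
```

```bash
python3 log.py
```

{"method": "carry_out", "body": {
  "targets": [
    {"dp": [5.6,0,-3],"yaw": 0},
    {"dp": [11.5,0,-5.4],"yaw": 0}
  ]
}}

```text
clock: 8.12
eef_pos: [562.5, 84.2, 197.3]
tcp_rot: [3.141, 0.002, 1.826]
contact_force: [7.3, -3.3, -10.6]
opening: 0.179
grasp_force: 46.4
```

```bash
python3 log.py
```

{"method": "carry_out", "body": {
  "targets": [
    {"dp": [6.1,0,-1.9],"yaw": 0},
    {"dp": [12.3,0,-3.3],"yaw": 0}
  ]
}}

```text
clock: 8.38
eef_pos: [559.3, 95.9, 200.5]
tcp_rot: [3.141, 0.002, 1.826]
contact_force: [7.3, -3.9, -9.7]
opening: 0.176
grasp_force: 45.7
```

```bash
python3 log.py
```

{"method": "carry_out", "body": {
  "targets": [
    {"dp": [6.3,0,-0.8],"yaw": 0},
    {"dp": [12.7,0,-1.1],"yaw": 0}
  ]
}}

```text
clock: 8.62
eef_pos: [556.0, 108.0, 201.8]
tcp_rot: [3.141, 0.002, 1.826]
contact_force: [6.2, -4.2, -5.2]
opening: 0.175
grasp_force: 45.7
```

```bash
python3 log.py; python3 an.py | tail -8
```

```text
6.875 phi -7.5 R 71.9 F ax/lf/z 1.6 14.4 2.4  M 2.72 -0.31 0.30 pF -1.05 tot(L=.1,.13,.16) [np.float64(0.22), np.float64(-0.21), np.float64(-0.64)] g 47
7.125 phi -17.7 R 72.2 F ax/lf/z -0.6 10.7 8.4  M 2.36 0.04 0.39 pF -0.92 tot(L=.1,.13,.16) [np.float64(0.37), np.float64(0.04), np.float64(-0.28)] g 48
7.375 phi -28.1 R 72.7 F ax/lf/z -3.5 9.2 16.5  M 1.89 0.43 0.27 pF -1.15 tot(L=.1,.13,.16) [np.float64(-0.18), np.float64(-0.46), np.float64(-0.73)] g 50
7.625 phi -38.5 R 73.3 F ax/lf/z -5.1 5.2 22.0  M 1.47 0.74 0.24 pF -1.30 tot(L=.1,.13,.16) [np.float64(-0.36), np.float64(-0.51), np.float64(-0.67)] g 52
7.875 phi -30.7 R 72.5 F ax/lf/z 6.0 -5.0 -7.6  M -1.07 -0.99 0.37 pF 0.59 tot(L=.1,.13,.16) [np.float64(0.02), np.float64(0.17), np.float64(0.32)] g 48
8.125 phi -20.5 R 71.8 F ax/lf/z 6.3 -5.1 -10.6  M -1.11 -1.15 0.33 pF 0.61 tot(L=.1,.13,.16) [np.float64(0.01), np.float64(0.16), np.float64(0.32)] g 46
8.375 phi -10.5 R 71.7 F ax/lf/z 6.1 -5.6 -9.7  M -1.32 -0.92 0.35 pF 0.52 tot(L=.1,.13,.16) [np.float64(-0.24), np.float64(-0.07), np.float64(0.1)] g 46
8.625 phi -0.4 R 71.8 F ax/lf/z 5.0 -5.7 -5.2  M -1.22 -0.62 0.31 pF 0.41 tot(L=.1,.13,.16) [np.float64(-0.25), np.float64(-0.08), np.float64(0.09)] g 46
```

{"method": "carry_out", "body": {
  "targets": [
    {"dp": [6.4,0,0.3],"yaw": 0},
    {"dp": [12.7,0,1.1],"yaw": 0},
    {"dp": [18.9,0,2.5],"yaw": 0},
    {"dp": [25,0,4.4],"yaw": 0},
    {"dp": [30.9,0,6.8],"yaw": 0},
    {"dp": [36.5,0,9.8],"yaw": 0},
    {"dp": [41.9,0,13.2],"yaw": 0},
    {"dp": [46.9,0,17.1],"yaw": 0},
    {"dp": [51.6,0,21.4],"yaw": 0},
    {"dp": [51.6,0,21.4],"yaw": 0},
    {"dp": [51.6,0,21.4],"yaw": 0}
  ]
}}

```text
clock: 10.0
eef_pos: [542.0, 159.6, 181.6]
tcp_rot: [-3.141, -0.001, 1.826]
contact_force: [-4.7, 3.9, 8.7]
opening: 0.177
grasp_force: 51.7
```

```bash
python3 log.py
```

{"method": "carry_out", "body": {
  "targets": [
    {"dp": [0,0,0],"yaw": 0},
    {"dp": [0,0,0],"yaw": 0},
    {"dp": [0,0,0],"yaw": 0},
    {"dp": [0,0,0],"yaw": 0},
    {"dp": [0,0,0],"yaw": 0},
    {"dp": [0,0,0],"yaw": 0}
  ],
  "fingers": 1
}}

```text
clock: 10.75
eef_pos: [542.5, 158.7, 180.9]
tcp_rot: [-3.142, 0.0, 1.825]
contact_force: [-0.7, 0.7, -0.0]
opening: 1.001
grasp_force: 0.0
```

{"method": "carry_out", "body": {
  "targets": [
    {"dp": [-15,0,-18],"yaw": 0},
    {"dp": [-40,0,-25],"yaw": 0},
    {"dp": [-65,0,-25],"yaw": 0},
    {"dp": [-90,0,-15],"yaw": 0},
    {"dp": [-103.2,0,0],"yaw": 0},
    {"dp": [-103.2,0,0],"yaw": 0},
    {"dp": [-103.2,0,0],"yaw": 0}
  ]
}}

```text
clock: 11.62
eef_pos: [568.4, 59.2, 181.0]
tcp_rot: [-3.141, -0.0, 1.825]
contact_force: [-0.6, 0.4, 0.4]
opening: 1.002
grasp_force: 0.0
```

{"method": "carry_out", "body": {
  "targets": [
    {"dp": [0,0,0],"yaw": 0},
    {"dp": [0,0,0],"yaw": 0},
    {"dp": [0,0,0],"yaw": 0},
    {"dp": [0,0,0],"yaw": 0},
    {"dp": [0,0,0],"yaw": 0},
    {"dp": [0,0,0],"yaw": 0}
  ],
  "fingers": -1
}}

```text
clock: 12.38
eef_pos: [569.2, 59.3, 181.3]
tcp_rot: [3.14, -0.0, 1.825]
contact_force: [3.3, 4.0, 0.5]
opening: 0.18
grasp_force: 43.6
```

```bash
python3 log.py; python3 an.py | tail -2
python3 - <<'E'
from h import *
im=r.grab_frame("side")[:,:,::-1]
u,v=219,198
cv2.imwrite("pics/crop3.png",cv2.resize(im[v-80:v+50,u-65:u+65],(520,520),interpolation=cv2.INTER_CUBIC))
E
```

```text
10.0 phi 45.7 R 73.9 F ax/lf/z -3.5 5.0 8.7  M 0.33 0.57 0.25 pF 0.20 tot(L=.1,.13,.16) [np.float64(0.03), np.float64(-0.12), np.float64(-0.27)] g 52
12.375 phi -44.9 R 72.3 F ax/lf/z 4.2 3.1 0.5  M 0.44 -0.63 0.32 pF -0.18 tot(L=.1,.13,.16) [np.float64(-0.04), np.float64(-0.13), np.float64(-0.23)] g 44
```

View pics/crop3.png

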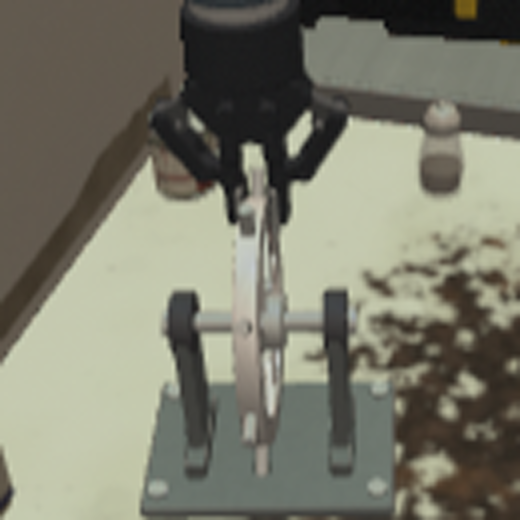

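The gripper now holds the rim on the right of the top (crop about (260,210)), clear of the tub and mill. Next is a feeling sweep both ways around the expected heavy-side-down position.

{"method": "carry_out", "body": {
  "targets": [
    {"dp": [4.7,0,-4.3],"yaw": 0},
    {"dp": [9.7,0,-8.2],"yaw": 0},
    {"dp": [15.1,0,-11.6],"yaw": 0}
  ]
}}

```text
clock: 12.8
eef_pos: [565.4, 73.3, 191.6]
tcp_rot: [3.141, 0.001, 1.825]
contact_force: [8.7, 2.2, -14.7]
opening: 0.178
grasp_force: 39.2
```

{"method": "carry_out", "body": {
  "targets": [
    {"dp": [5.6,0,-3],"yaw": 0},
    {"dp": [11.5,0,-5.4],"yaw": 0}
  ]
}}

```text
clock: 13.05
eef_pos: [562.5, 84.1, 196.9]
tcp_rot: [3.141, 0.002, 1.826]
contact_force: [9.2, -0.1, -13.6]
opening: 0.176
grasp_force: 39.2
```

{"method": "carry_out", "body": {
  "targets": [
    {"dp": [6.1,0,-1.9],"yaw": 0},
    {"dp": [12.3,0,-3.3],"yaw": 0}
  ]
}}

```text
clock: 13.3
eef_pos: [559.4, 95.5, 200.3]
tcp_rot: [3.141, 0.003, 1.826]
contact_force: [9.3, -3.0, -11.3]
opening: 0.176
grasp_force: 39.3
```

{"method": "carry_out", "body": {
  "targets": [
    {"dp": [6.3,0,-0.8],"yaw": 0},
    {"dp": [12.7,0,-1.1],"yaw": 0}
  ]
}}

```text
clock: 13.55
eef_pos: [556.2, 107.3, 201.7]
tcp_rot: [3.141, 0.003, 1.826]
contact_force: [7.0, -5.5, -7.0]
opening: 0.176
grasp_force: 39.3
```

{"method": "carry_out", "body": {
  "targets": [
    {"dp": [6.4,0,0.3],"yaw": 0},
    {"dp": [12.7,0,1.1],"yaw": 0}
  ]
}}

```text
clock: 13.8
eef_pos: [553.0, 119.3, 201.1]
tcp_rot: [3.141, 0.004, 1.826]
contact_force: [4.7, -7.2, -0.2]
opening: 0.176
grasp_force: 40.0
```

{"method": "carry_out", "body": {
  "targets": [
    {"dp": [6.2,0,1.4],"yaw": 0},
    {"dp": [12.3,0,3.3],"yaw": 0}
  ]
}}

```text
clock: 14.05
eef_pos: [549.7, 131.3, 198.4]
tcp_rot: [3.142, 0.004, 1.826]
contact_force: [1.4, -7.4, 5.5]
opening: 0.177
grasp_force: 41.0
```

{"method": "carry_out", "body": {
  "targets": [
    {"dp": [5.9,0,2.4],"yaw": 0},
    {"dp": [11.5,0,5.4],"yaw": 0}
  ]
}}

```text
clock: 14.3
eef_pos: [546.6, 142.8, 193.5]
tcp_rot: [3.142, 0.003, 1.826]
contact_force: [-1.9, -6.8, 11.7]
opening: 0.176
grasp_force: 42.5
```

{"method": "carry_out", "body": {
  "targets": [
    {"dp": [5.4,0,3.4],"yaw": 0},
    {"dp": [10.4,0,7.3],"yaw": 0}
  ]
}}

```text
clock: 14.55
eef_pos: [543.8, 153.3, 186.6]
tcp_rot: [-3.142, 0.002, 1.826]
contact_force: [-4.9, -3.7, 17.5]
opening: 0.178
grasp_force: 44.7
```

{"method": "carry_out", "body": {
  "targets": [
    {"dp": [4.7,0,4.3],"yaw": 0}
  ]
}}

```text
clock: 14.68
eef_pos: [542.5, 158.2, 182.5]
tcp_rot: [-3.141, 0.001, 1.826]
contact_force: [-4.7, -1.6, 18.1]
opening: 0.178
grasp_force: 46.1
```

{"method": "carry_out", "body": {
  "targets": [
    {"dp": [-4.7,0,-4.3],"yaw": 0},
    {"dp": [-9.7,0,-8.2],"yaw": 0},
    {"dp": [-15.1,0,-11.6],"yaw": 0}
  ]
}}

```text
clock: 15.05
eef_pos: [545.9, 144.9, 191.4]
tcp_rot: [-3.141, -0.002, 1.825]
contact_force: [4.8, 7.4, -11.0]
opening: 0.175
grasp_force: 41.2
```

{"method": "carry_out", "body": {
  "targets": [
    {"dp": [-5.6,0,-3],"yaw": 0},
    {"dp": [-11.5,0,-5.4],"yaw": 0}
  ]
}}

```text
clock: 15.3
eef_pos: [548.9, 134.0, 196.7]
tcp_rot: [-3.141, -0.002, 1.825]
contact_force: [4.4, 9.6, -13.5]
opening: 0.18
grasp_force: 40.0
```

{"method": "carry_out", "body": {
  "targets": [
    {"dp": [-6.1,0,-1.9],"yaw": 0},
    {"dp": [-12.3,0,-3.3],"yaw": 0}
  ]
}}

```text
clock: 15.55
eef_pos: [552.0, 122.6, 200.1]
tcp_rot: [-3.141, -0.003, 1.825]
contact_force: [5.1, 11.3, -10.2]
opening: 0.182
grasp_force: 39.6
```

{"method": "carry_out", "body": {
  "targets": [
    {"dp": [-6.3,0,-0.8],"yaw": 0},
    {"dp": [-12.7,0,-1.1],"yaw": 0}
  ]
}}

```text
clock: 15.8
eef_pos: [555.2, 110.8, 201.6]
tcp_rot: [3.142, -0.004, 1.825]
contact_force: [3.0, 14.2, -6.1]
opening: 0.178
grasp_force: 39.5
```

{"method": "carry_out", "body": {
  "targets": [
    {"dp": [-6.4,0,0.3],"yaw": 0},
    {"dp": [-12.7,0,1.1],"yaw": 0}
  ]
}}

```text
clock: 16.05
eef_pos: [558.5, 98.7, 201.2]
tcp_rot: [3.141, -0.004, 1.825]
contact_force: [0.0, 13.6, 2.0]
opening: 0.177
grasp_force: 40.3
```

{"method": "carry_out", "body": {
  "targets": [
    {"dp": [-6.2,0,1.4],"yaw": 0},
    {"dp": [-12.3,0,3.3],"yaw": 0}
  ]
}}

```text
clock: 16.3
eef_pos: [561.8, 86.6, 198.7]
tcp_rot: [3.14, -0.004, 1.825]
contact_force: [-1.6, 12.1, 8.6]
opening: 0.177
grasp_force: 41.4
```

{"method": "carry_out", "body": {
  "targets": [
    {"dp": [-5.9,0,2.4],"yaw": 0},
    {"dp": [-11.5,0,5.4],"yaw": 0}
  ]
}}

```text
clock: 16.55
eef_pos: [565.0, 75.0, 194.0]
tcp_rot: [3.14, -0.003, 1.825]
contact_force: [-3.6, 9.1, 15.0]
opening: 0.175
grasp_force: 42.9
```

{"method": "carry_out", "body": {
  "targets": [
    {"dp": [-5.4,0,3.4],"yaw": 0},
    {"dp": [-10.4,0,7.3],"yaw": 0}
  ]
}}

```text
clock: 16.8
eef_pos: [568.0, 64.3, 187.3]
tcp_rot: [3.139, -0.001, 1.825]
contact_force: [-4.3, 6.1, 19.4]
opening: 0.178
grasp_force: 44.8
```

```bash
cat > fit.py <<'E'
import json,numpy as np
from scipy.optimize import least_squares
D=[json.loads(l) for l in open("log.jsonl")]
rows=[]
sg=[0]+[1]*4+[-1]*8+[1]*4
for d,s in zip(D,sg):
    if s: rows.append((s,0,*d["eef_pos"],*d["contact_force"],d["grasp_force"]))
new="""1 565.4 73.3 191.6 8.7 2.2 -14.7 39.2
1 562.5 84.1 196.9 9.2 -0.1 -13.6 39.2
1 559.4 95.5 200.3 9.3 -3.0 -11.3 39.3
1 556.2 107.3 201.7 7.0 -5.5 -7.0 39.3
1 553.0 119.3 201.1 4.7 -7.2 -0.2 40
1 549.7 131.3 198.4 1.4 -7.4 5.5 41
1 546.6 142.8 193.5 -1.9 -6.8 11.7 42.5
1 543.8 153.3 186.6 -4.9 -3.7 17.5 44.7
1 542.5 158.2 182.5 -4.7 -1.6 18.1 46.1
-1 545.9 144.9 191.4 4.8 7.4 -11 41.2
-1 548.9 134 196.7 4.4 9.6 -13.5 40
-1 552 122.6 200.1 5.1 11.3 -10.2 39.6
-1 555.2 110.8 201.6 3 14.2 -6.1 39.5
-1 558.5 98.7 201.2 0 13.6 2 40.3
-1 561.8 86.6 198.7 -1.6 12.1 8.6 41.4
-1 565 75 194 -3.6 9.1 15 42.9
-1 568 64.3 187.3 -4.3 6.1 19.4 44.8"""
for l in new.split("\n"):
    v=list(map(float,l.split())); rows.append((v[0],90.6,*v[1:]))
a=np.array(rows); t=np.radians(14.6); ax=np.array([np.cos(t),np.sin(t),0]); lf=np.array([-np.sin(t),np.cos(t),0])
s=a[:,0]; p=a[:,2:5]-[555.8,108.5,130]; F=a[:,5:8]
phi=np.degrees(np.arctan2(p@lf,p[:,2])); w=phi+a[:,1]
T=(np.cross(p,F)@ax)/1e3
# hub error terms e_l*Fz - e_z*Fl
def model(x): return s*(x[2]+x[5]*(a[:,8]-43)) - x[0]*np.cos(np.radians(w))-x[1]*np.sin(np.radians(w)) + (x[3]*F[:,2]-x[4]*(F@lf))/1e3
for use in ("all","mid"):
    m=np.ones(len(a),bool) if use=="all" else abs(phi)<33
    f=least_squares(lambda x:np.r_[(model(x)-T)[m]/.05,x[3:5]/2,x[5]/.02],[.3,.1,.8,0,0,0],loss="soft_l1")
    x=f.x; C=np.linalg.inv(f.jac.T@f.jac); A=np.hypot(*x[:2]); pm=np.degrees(np.arctan2(x[1],x[0]))
    g=np.array([-x[1],x[0]])/A**2; print(use,x.round(3),"A",A.round(3),"phim",pm.round(1),"+-",np.degrees(np.sqrt(g@C[:2,:2]@g)).round(1),"down at wheel",(pm+90).round(1))
for i in range(len(a)): print("s%+d w %.0f phi %.0f T %.2f res %.2f"%(s[i],w[i],phi[i],T[i],T[i]-model(x)[i]))
E
python3 fit.py
```

```text
all [ 0.369  0.195  0.815 -1.178 -2.594  0.011] A 0.417 phim 27.8 +- 2.6 down at wheel 117.8
mid [ 0.337  0.194  0.79  -0.099 -0.892  0.006] A 0.389 phim 30.0 +- 3.0 down at wheel 120.0
s+1 w 9 phi 9 T 0.41 res -0.02
s+1 w 20 phi 20 T 0.39 res -0.03
s+1 w 30 phi 30 T 0.48 res 0.05
s+1 w 40 phi 40 T 0.45 res -0.00
s-1 w 33 phi 33 T -1.13 res 0.06
s-1 w 23 phi 23 T -1.20 res -0.02
s-1 w 13 phi 13 T -1.30 res -0.14
s-1 w 3 phi 3 T -1.20 res -0.06
s-1 w -8 phi -8 T -1.05 res 0.06
s-1 w -18 phi -18 T -0.92 res 0.15
s-1 w -28 phi -28 T -1.15 res -0.12
s-1 w -38 phi -38 T -1.30 res -0.32
s+1 w -31 phi -31 T 0.59 res -0.03
s+1 w -21 phi -21 T 0.61 res 0.05
s+1 w -10 phi -10 T 0.52 res 0.01
s+1 w -0 phi -0 T 0.41 res -0.06
s+1 w 60 phi -31 T 0.54 res 0.11
s+1 w 70 phi -21 T 0.51 res 0.04
s+1 w 80 phi -11 T 0.52 res 0.01
s+1 w 90 phi -1 T 0.52 res -0.05
s+1 w 100 phi 9 T 0.58 res -0.05
s+1 w 110 phi 19 T 0.64 res -0.06
s+1 w 120 phi 29 T 0.80 res 0.02
s+1 w 130 phi 39 T 0.94 res 0.08
s+1 w 135 phi 44 T 0.95 res 0.04
s-1 w 122 phi 32 T -0.78 res -0.02
s-1 w 112 phi 22 T -0.90 res -0.09
s-1 w 102 phi 12 T -0.83 res 0.05
s-1 w 93 phi 2 T -0.94 res -0.01
s-1 w 82 phi -8 T -0.96 res 0.04
s-1 w 72 phi -18 T -1.03 res 0.03
s-1 w 62 phi -28 T -1.14 res -0.03
s-1 w 52 phi -39 T -1.29 res -0.13
```

{"method": "carry_out", "body": {
  "targets": [
    {"dp": [7.7,0,-5.7],"yaw": 0},
    {"dp": [16,0,-10.3],"yaw": 0},
    {"dp": [24.9,0,-13.7],"yaw": 0},
    {"dp": [34.2,0,-16],"yaw": 0},
    {"dp": [43.7,0,-17],"yaw": 0},
    {"dp": [53.3,0,-16.8],"yaw": 0},
    {"dp": [62.7,0,-15.4],"yaw": 0},
    {"dp": [71.9,0,-12.7],"yaw": 0},
    {"dp": [80.6,0,-8.9],"yaw": 0},
    {"dp": [83.4,0,-7.3],"yaw": 0},
    {"dp": [83.4,0,-7.3],"yaw": 0},
    {"dp": [83.4,0,-7.3],"yaw": 0}
  ]
}}

```text
clock: 18.3
eef_pos: [546.5, 143.4, 193.4]
tcp_rot: [3.142, 0.002, 1.826]
contact_force: [-0.9, -3.2, 9.6]
opening: 0.18
grasp_force: 42.3
```

{"method": "carry_out", "body": {
  "targets": [
    {"dp": [0,0,0],"yaw": 0},
    {"dp": [0,0,0],"yaw": 0},
    {"dp": [0,0,0],"yaw": 0},
    {"dp": [0,0,0],"yaw": 0},
    {"dp": [0,0,0],"yaw": 0},
    {"dp": [0,0,0],"yaw": 0}
  ],
  "fingers": 1
}}

```text
clock: 19.05
eef_pos: [546.3, 144.1, 192.5]
tcp_rot: [-3.141, 0.0, 1.825]
contact_force: [0.3, -0.1, -0.5]
opening: 0.999
grasp_force: 0.0
```

{"method": "carry_out", "body": {
  "targets": [
    {"dp": [-18,0,-7],"yaw": 0},
    {"dp": [-36.5,0,-9.8],"yaw": 0},
    {"dp": [-36.5,0,-9.8],"yaw": 0},
    {"dp": [-36.5,0,-9.8],"yaw": 0}
  ]
}}

```text
clock: 19.55
eef_pos: [555.6, 108.3, 202.3]
tcp_rot: [3.142, -0.0, 1.824]
contact_force: [0.3, 0.7, 0.4]
opening: 0.998
grasp_force: 0.0
```

{"method": "carry_out", "body": {
  "targets": [
    {"dp": [0,0,0],"yaw": 0},
    {"dp": [0,0,0],"yaw": 0},
    {"dp": [0,0,0],"yaw": 0},
    {"dp": [0,0,0],"yaw": 0},
    {"dp": [0,0,0],"yaw": 0},
    {"dp": [0,0,0],"yaw": 0}
  ],
  "fingers": -1
}}

```text
clock: 20.3
eef_pos: [555.7, 109.1, 202.4]
tcp_rot: [3.141, -0.0, 1.825]
contact_force: [0.5, 2.1, 1.1]
opening: 0.176
grasp_force: 41.2
```

{"method": "carry_out", "body": {
  "targets": [
    {"dp": [6.4,0,0.3],"yaw": 0},
    {"dp": [12.7,0,1.1],"yaw": 0}
  ]
}}

```text
clock: 20.55
eef_pos: [553.0, 119.2, 201.6]
tcp_rot: [3.141, 0.004, 1.826]
contact_force: [3.0, -11.0, 3.6]
opening: 0.174
grasp_force: 41.7
```

{"method": "carry_out", "body": {
  "targets": [
    {"dp": [6.2,0,1.4],"yaw": 0},
    {"dp": [12.3,0,3.3],"yaw": 0}
  ]
}}

```text
clock: 20.8
eef_pos: [549.7, 131.3, 198.7]
tcp_rot: [3.141, 0.004, 1.826]
contact_force: [-0.2, -10.1, 9.2]
opening: 0.178
grasp_force: 43.0
```

{"method": "carry_out", "body": {
  "targets": [
    {"dp": [5.9,0,2.4],"yaw": 0},
    {"dp": [11.5,0,5.4],"yaw": 0}
  ]
}}

```text
clock: 21.05
eef_pos: [546.6, 142.8, 193.8]
tcp_rot: [3.141, 0.003, 1.826]
contact_force: [-3.3, -8.3, 15.7]
opening: 0.18
grasp_force: 44.9
```

{"method": "carry_out", "body": {
  "targets": [
    {"dp": [5.4,0,3.4],"yaw": 0},
    {"dp": [10.4,0,7.3],"yaw": 0}
  ]
}}

```text
clock: 21.3
eef_pos: [543.8, 153.4, 186.9]
tcp_rot: [3.142, 0.002, 1.826]
contact_force: [-6.1, -4.3, 18.1]
opening: 0.179
grasp_force: 46.7
```

{"method": "carry_out", "body": {
  "targets": [
    {"dp": [4.7,0,4.3],"yaw": 0}
  ]
}}

```text
clock: 21.42
eef_pos: [542.4, 158.3, 182.7]
tcp_rot: [-3.142, 0.001, 1.826]
contact_force: [-6.7, -3.2, 19.4]
opening: 0.178
grasp_force: 48.0
```

{"method": "carry_out", "body": {
  "targets": [
    {"dp": [-4.7,0,-4.3],"yaw": 0},
    {"dp": [-9.7,0,-8.2],"yaw": 0},
    {"dp": [-15.1,0,-11.6],"yaw": 0}
  ]
}}

```text
clock: 21.8
eef_pos: [545.9, 145.1, 191.6]
tcp_rot: [-3.141, -0.002, 1.825]
contact_force: [4.3, 6.3, -11.4]
opening: 0.178
grasp_force: 43.1
```

{"method": "carry_out", "body": {
  "targets": [
    {"dp": [-5.6,0,-3],"yaw": 0},
    {"dp": [-11.5,0,-5.4],"yaw": 0}
  ]
}}

```text
clock: 22.05
eef_pos: [548.9, 134.1, 196.8]
tcp_rot: [-3.141, -0.002, 1.825]
contact_force: [3.9, 6.9, -10.9]
opening: 0.176
grasp_force: 42.3
```

{"method": "carry_out", "body": {
  "targets": [
    {"dp": [-6.1,0,-1.9],"yaw": 0},
    {"dp": [-12.3,0,-3.3],"yaw": 0}
  ]
}}

```text
clock: 22.3
eef_pos: [552.0, 122.6, 200.2]
tcp_rot: [-3.141, -0.003, 1.825]
contact_force: [4.0, 8.8, -9.6]
opening: 0.179
grasp_force: 41.7
```

{"method": "carry_out", "body": {
  "targets": [
    {"dp": [-6.3,0,-0.8],"yaw": 0},
    {"dp": [-12.7,0,-1.1],"yaw": 0}
  ]
}}

```text
clock: 22.55
eef_pos: [555.2, 110.7, 201.7]
tcp_rot: [3.141, -0.004, 1.825]
contact_force: [2.1, 11.6, -4.9]
opening: 0.18
grasp_force: 41.6
```

{"method": "carry_out", "body": {
  "targets": [
    {"dp": [-6.4,0,0.3],"yaw": 0},
    {"dp": [-12.7,0,1.1],"yaw": 0}
  ]
}}

```text
clock: 22.8
eef_pos: [558.5, 98.6, 201.3]
tcp_rot: [3.141, -0.004, 1.825]
contact_force: [-1.0, 11.2, 1.1]
opening: 0.176
grasp_force: 42.1
```

{"method": "carry_out", "body": {
  "targets": [
    {"dp": [-6.2,0,1.4],"yaw": 0},
    {"dp": [-12.3,0,3.3],"yaw": 0}
  ]
}}

```text
clock: 23.05
eef_pos: [561.8, 86.6, 198.7]
tcp_rot: [3.14, -0.003, 1.825]
contact_force: [-2.5, 10.0, 7.9]
opening: 0.175
grasp_force: 43.1
```

{"method": "carry_out", "body": {
  "targets": [
    {"dp": [-5.9,0,2.4],"yaw": 0},
    {"dp": [-11.5,0,5.4],"yaw": 0}
  ]
}}

```text
clock: 23.3
eef_pos: [565.0, 75.0, 194.0]
tcp_rot: [3.14, -0.002, 1.825]
contact_force: [-4.8, 6.7, 14.8]
opening: 0.178
grasp_force: 44.6
```

{"method": "carry_out", "body": {
  "targets": [
    {"dp": [-5.4,0,3.4],"yaw": 0},
    {"dp": [-10.4,0,7.3],"yaw": 0}
  ]
}}

```text
clock: 23.55
eef_pos: [567.9, 64.3, 187.3]
tcp_rot: [3.139, -0.001, 1.825]
contact_force: [-6.8, 2.5, 21.0]
opening: 0.174
grasp_force: 47.0
```

{"method": "carry_out", "body": {
  "targets": [
    {"dp": [5,0,-3.9],"yaw": 0},
    {"dp": [10.4,0,-7.3],"yaw": 0}
  ]
}}

```text
clock: 23.8
eef_pos: [565.6, 72.6, 192.4]
tcp_rot: [3.14, 0.002, 1.826]
contact_force: [6.7, -3.7, -8.7]
opening: 0.174
grasp_force: 42.4
```

{"method": "carry_out", "body": {
  "targets": [
    {"dp": [5.6,0,-3],"yaw": 0},
    {"dp": [11.5,0,-5.4],"yaw": 0}
  ]
}}

```text
clock: 24.05
eef_pos: [562.6, 83.8, 197.3]
tcp_rot: [3.141, 0.002, 1.826]
contact_force: [8.1, -4.1, -10.0]
opening: 0.175
grasp_force: 41.5
```

{"method": "carry_out", "body": {
  "targets": [
    {"dp": [6.1,0,-1.9],"yaw": 0},
    {"dp": [12.3,0,-3.3],"yaw": 0}
  ]
}}

```text
clock: 24.3
eef_pos: [559.4, 95.4, 200.5]
tcp_rot: [3.141, 0.003, 1.826]
contact_force: [7.2, -6.8, -8.9]
opening: 0.178
grasp_force: 40.9
```

{"method": "carry_out", "body": {
  "targets": [
    {"dp": [6.3,0,-0.8],"yaw": 0},
    {"dp": [12.7,0,-1.1],"yaw": 0}
  ]
}}

```text
clock: 24.55
eef_pos: [556.2, 107.2, 201.9]
tcp_rot: [3.141, 0.004, 1.826]
contact_force: [7.2, -9.4, -5.0]
opening: 0.177
grasp_force: 41.0
```

```bash
python3 - <<'E'
s=open("fit.py").read()
add='''
new2="""1 553.0 119.2 201.6 3 -11 3.6 41.7
1 549.7 131.3 198.7 -.2 -10.1 9.2 43
1 546.6 142.8 193.8 -3.3 -8.3 15.7 44.9
1 543.8 153.4 186.9 -6.1 -4.3 18.1 46.7
1 542.4 158.3 182.7 -6.7 -3.2 19.4 48
-1 545.9 145.1 191.6 4.3 6.3 -11.4 43.1
-1 548.9 134.1 196.8 3.9 6.9 -10.9 42.3
-1 552 122.6 200.2 4 8.8 -9.6 41.7
-1 555.2 110.7 201.7 2.1 11.6 -4.9 41.6
-1 558.5 98.6 201.3 -1 11.2 1.1 42.1
-1 561.8 86.6 198.7 -2.5 10 7.9 43.1
-1 565 75 194 -4.8 6.7 14.8 44.6
-1 567.9 64.3 187.3 -6.8 2.5 21 47
1 565.6 72.6 192.4 6.7 -3.7 -8.7 42.4
1 562.6 83.8 197.3 8.1 -4.1 -10 41.5
1 559.4 95.4 200.5 7.2 -6.8 -8.9 40.9
1 556.2 107.2 201.9 7.2 -9.4 -5 41"""
for l in new2.split("\\n"):
    v=list(map(float,l.split())); rows.append((v[0],119.8,*v[1:]))
a=np.array(rows)'''
s=s.replace("\na=np.array(rows)",add,1)
s=s.replace('("all","mid")','("all","last","early","mid")').replace('else abs(phi)<33','else abs(phi)<(33 if use=="mid" else 50)').replace("    f=least","    if use=='last': m&=a[:,1]>100\n    if use=='early': m&=a[:,1]<100\n    f=least",1)
open("fit.py","w").write(s)
E
python3 fit.py | (head -4; tail -17)
```

```text
all [ 0.353  0.194  0.812 -1.42  -1.95   0.01 ] A 0.402 phim 28.8 +- 1.8 down at wheel 118.8
last [ 0.256  0.148  0.809 -1.3    0.082  0.02 ] A 0.295 phim 30.0 +- 3.2 down at wheel 120.0
early [ 0.369  0.195  0.815 -1.178 -2.594  0.011] A 0.417 phim 27.8 +- 2.6 down at wheel 117.8
mid [ 0.336  0.186  0.801 -0.022 -1.13   0.007] A 0.384 phim 29.0 +- 1.9 down at wheel 119.0
```

{"method": "carry_out", "body": {
  "targets": [
    {"dp": [-0.5,0,0],"yaw": 0},
    {"dp": [-0.5,0,0],"yaw": 0},
    {"dp": [-0.5,0,0],"yaw": 0},
    {"dp": [-0.5,0,0],"yaw": 0},
    {"dp": [-0.5,0,0],"yaw": 0},
    {"dp": [-0.5,0,0],"yaw": 0}
  ]
}}

```text
clock: 25.3
eef_pos: [556.0, 107.9, 201.9]
tcp_rot: [3.141, 0.001, 1.826]
contact_force: [4.8, -2.3, -5.5]
opening: 0.172
grasp_force: 41.0
```

Run:
```python
from h import *
s=r.sense(); print(s["clock"],s["eef_pos"],s["contact_force"],s["grasp_force"],abs(s["qvel"]).max())
im=r.grab_frame("side")[:,:,::-1]
cv2.imwrite("pics/crop4.png",im)
```

```text
25.3 [556.04215398 107.89680686 201.86955804] [ 4.78825619 -2.28049531 -5.47991428] 41.03448795238364 0.0014696229626954647
```

View pics/crop4.png

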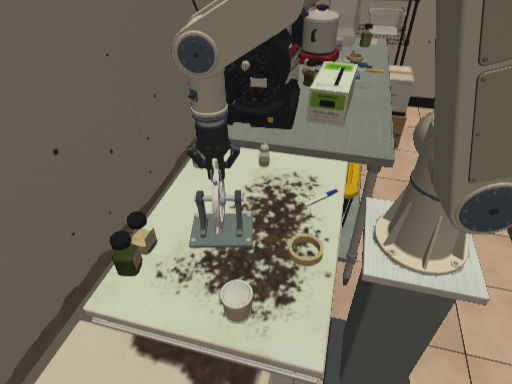

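The gripper holds the rim at the top (about (218,178)). The tub at (237,298) and the mill at (264,155) haven't moved, and the wheel is at rest at about 119°, so I'm handing in.

```bash
python3 -c "
from rig import r
print(r.sign_off())"
```

```text
the job is handed in; nothing more can be done
None
```

I handed the job in with the heavy side estimated straight down (the fit's own error is about ±2–3°); the gripper was still holding the rim at the top, the wheel at rest, and the tub and mill had not moved. The hand-in gave no verdict, so I can't confirm the tell-tale pin dropped.

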